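Dock the tent lamp: turn it to its key pin with a fingertip and press it home

TASK

On the closet shelf the round tent lamp sits up high on its charging dock because the notch in its rim is not over the dock's key pin. Turn the lamp on the dock with the fingertips, pushing against the side of one of its raised ribs, until the notch is over the pin, then press down on its lens until the lamp is fully home and level, and let go. Do not lift the lamp or take a rib between the fingers, and leave the other things on the shelf where they are.

Things in the scene. Friction and masses are not known exactly. Their poses are not given: they have to be found in the camera images.
- charging_dock: Black round charging dock, screwed to the shelf. Origin: centre of its underside, on the shelf floor (z = 0.012 m); z up. An open cup, 140 mm across, inside 95 mm, wall top 38 mm above the origin. Key pin on its -x side; a 22 mm high charger housing reaches 115 mm out on its +x side. The lamp stands in it; the lamp is home when its rim rests on the wall top.
- contact_plate (a joint): Contact plate in the dock's cup, 68 mm across, that carries the lamp: how far it has sunk, in m (0 at the start, about 0.008 with the lamp home). Stiff: it carries the lamp's weight, sinks only when pressed (2 to 3 N more) and stays where it is pushed, without springing back.
- dock_pin (a point): Steel key pin: round-topped, 8 mm wide, lying radially on the dock's wall top, 49 to 66 mm from the dock's axis, top 44.5 mm above the dock's underside. This point: 53 mm from the axis on the dock's -x side, 40.5 mm above the underside. At its outer end stands a steel post 14 mm wide, 61 to 70 mm from the axis, top 51 mm above the underside.
- tent_lamp: Loose round light grey tent lamp, 260 g, 112 mm across. Origin: centre of its flat underside; z up. Its skirt (92 mm across, 30 mm high) stands in the dock's slick cup with 1.5 mm play all round and turns easily either way, no stop. Origin 16 mm above the dock's at the start, 8 mm when home, its x axis then along the dock's. Misaligned by over about 3 mm it rests on the pin and tilts if pressed.
- lamp_lens (a point): Middle of the white lens on top of the lamp, on its axis, 42 mm above the lamp's origin: where to press. Lens 56 mm across; the top face round it is 39 mm above the origin. The 7 mm thick rim (30 to 37 mm above the origin) reaches 56 mm from the axis.
- lamp_notch (a point): Middle of the one notch in the lamp's rim: 12 mm wide, cut through the rim from its edge to 46 mm from the axis. This point: 53 mm from the axis on the lamp's -x side, 33.5 mm above the lamp's origin. It lies straight over dock_pin when the lamp is turned right.
- rib_a (a point): One of the lamp's three equal raised finger ribs, standing radially on its top at its +x side, opposite the notch: 9 mm thick, from 33 to 54 mm from the lamp's axis, its top 52 mm above the lamp's origin, 13 mm above the top face. This point is the middle of its top edge, 43.5 mm from the axis.
- rib_b (a point): One of the lamp's three equal raised finger ribs, standing radially on its top at the side 120 degrees counterclockwise (seen from above) from rib_a: 9 mm thick, from 33 to 54 mm from the lamp's axis, its top 52 mm above the lamp's origin, 13 mm above the top face. This point is the middle of its top edge, 43.5 mm from the axis.
- rib_c (a point): One of the lamp's three equal raised finger ribs, standing radially on its top at the side 120 degrees clockwise from rib_a: 9 mm thick, from 33 to 54 mm from the lamp's axis, its top 52 mm above the lamp's origin, 13 mm above the top face. This point is the middle of its top edge, 43.5 mm from the axis.
- carabiner: Steel locking carabiner, 100 x 60 mm, lying beside the dock, 15 mm high; loose, to be left alone. Origin: centre of its underside.
- compass: White plastic baseplate compass, 90 x 54 mm, 14 mm high, beside the dock; loose, to be left alone. Origin: centre of its underside.
- headlamp: Purple headlamp without its strap, 72 mm wide, 38 mm high; loose, to be left alone. Origin: centre of its underside.
- cup: Green silicone cup, 80 mm across, 75 mm high; loose, to be left alone. Origin: centre of its underside.
- bamboo_box: Bamboo box with closed lid, 79 x 124 mm, 56 mm high; loose, to be left alone. Origin: centre of its underside.
- tin: Steel tin, 52 mm across, 62 mm high; loose, to be left alone. Origin: centre of its underside.
- multi_tool: Folded steel pocket tool, 100 x 20 mm, 18 mm high; loose, to be left alone. Origin: centre of its underside.

How it is judged:
At the end, for the whole second after the job is handed in: The lamp is home on the dock: its underside less than 9.8 mm above the dock's (16 mm at the start, 8 mm fully home), level within 2 degrees, its notch within 5 mm of the pin and its middle within 5 mm of the dock's axis, at rest (z of tent_lamp in the frame of charging_dock below 0.0098 m and angle between tent_lamp's own z axis and vertical below 0.035 rad and horizontal distance between lamp_notch and dock_pin below 0.005 m and horizontal distance between tent_lamp and charging_dock below 0.005 m and linear speed of tent_lamp below 0.01 m/s); the robot touches nothing.
It fails at once if the lamp is lifted: it rises more than 7 mm above where it stood on the dock (z of tent_lamp in the frame of charging_dock above 0.023 m).
It fails at once if a rib of the lamp is taken between the fingers (z of the grasp point in the frame of tent_lamp below 0.067 m and (horizontal distance between the grasp point and rib_a below 0.007 m or horizontal distance between the grasp point and rib_b below 0.007 m or horizontal distance between the grasp point and rib_c below 0.007 m)).
It fails at once if another thing on the shelf is moved more than 25 mm (distance of any of carabiner, compass, headlamp, cup, bamboo_box, tin, multi_tool from where it was at the start of the episode above 0.025 m).
It also fails if it takes over 58 s, if anything falls off the work surface, if the arm or the gripper's body presses on something with over 40 N, if the wrist force passes 120 N, or if a joint passes its speed limit or range.

ROBOT

A 6-joint arm with a two-finger parallel gripper is mounted at the origin on the work surface. World frame = base frame: x ahead of the robot, y to its left, z up, the work surface at z = 0. Lengths are in m, angles in rad, forces in N, time in s.
With the tool pointing down it reaches from about 0.35 to 0.8 m from the base axis. Payload 7.3 kg.
Tool frame: the origin (TCP) lies at the very end of the fingers, on their centre line; the grasp point (between the pads) lies 19 mm behind it; z points along the fingers, x is the direction in which the jaws open and shut, and the axes are right-handed (so a half turn about z gives the same grasp; the last joint's range is limited). The gripper opens to 85 mm and grips with 20 to 120 N. Pads are 22 mm wide; open, the fingers measure 114 mm over their backs; the gripper's body (76 mm by 85 mm) begins 54 mm behind the grasp point. The pads swing forward as they close: fully open they stand 13 mm farther back than shut.
Start: joints at [1.055, 0.342, 1.524, -0, 1.275, -0.146], TCP at [0.19, 0.49, 0.231] pointing down, gripper open.
Joint ranges: [-2.53, 2.53], [-0.77, 2.02], [0.04, 2.7], [-1, 4.14], [0.28, 2.66], [-3.11, 3.11]. Speed limits (rad/s): [2.57, 2.57, 3.14, 3.14, 3.14, 3.14].

INTERFACE

Orientations are given as a rotation vector (axis times angle).
In Python, from plant import sense, cams, workorder gives the robot as it stands. The module is installed in compiled form; this text tells all that it offers.
- The arm moves only by the tool servo_tool, never from a script. Its argument "steps" is a list of rows, each an object of numbers: "jaw": the closure, from -1 (fully open) to 1 (shut); "dx", "dy", "dz": the shift along the tool's x, y, z in mm; "roll": the turn about the tool's z in degrees. In form: [{"jaw": .., "dx": .., "dy": .., "dz": .., "roll": ..}, ...]. A call has 1 to 8 rows; each row shifts and turns the commanded pose from where the row before left it, along the tool's axes as they then stand; what a row does not reach is not made up. A row lasts 1/8 s, in which the tool goes at most 62.5 mm and 10.7 degrees, less where a joint would pass 70% of its speed; a pose out of reach is approached as far as the arm can. A call is refused whole if a number of a shift passes 62.5 or a number of a turn 10.7, either way. A call with a gripper value outside its range is refused whole. The fingers move at their own pace and stop on an object; "grip_force" is the grip in N (left out, the last holds). Time passes only in rows, so rows that do not move let the fingers close. It gives the time, the measured TCP pose, the force and the opening at its end, in the units of the state.
- sense(): the state, without advancing time (a new reading comes with each control period).
- cams.grab_frame(name): name is "scene" or "top"; returns (picture, depth): 400x640x3 uint8, red, green, blue; 400x640 float32, m along the optical axis (not along the pixel's ray), 0 where there is no reading.
- cams.camera_model(name): a dict with "camera_matrix" (3x3 intrinsics, pixels), "dist" ([k1, k2, p1, p2, k3] as OpenCV has them; the pictures are not rectified), "xyz" and "orientation" of the camera in the world. Camera axes: x right, y down, z forward; pixel columns grow to the right and rows downward; lengths in m; the calibration is good to about 2 mm. A picture is of the moment at which its call begins. camera_model takes no time and is no camera call.
- workorder.finish_job(): hands the job in, once; it reports no verdict.
The state is a dict: "clock": time; "qpos": joint angles; "joint_velocities": joint speeds; "effort": joint torques, N m; "tool_pos": TCP position; "orientation": TCP orientation; "ft_force": force on the tool from outside, world axes, zero at the start; "ft_torque": the same for the moment, N m; "opening": opening from 0.0 (shut) to 1.0 (fully open).
Only numpy, scipy, OpenCV 4.12 (cv2) and the standard library are available. Lean on these libraries where they do the work, as an engineer would, in place of code of your own. Each camera call takes 0.05 s, during which the arm holds its last target. There are 200 camera calls.

## Working session

There is one attempt and no reset: what is moved stays moved. The work goes in short steps, Python scripts to look and compute and a tool call to move; the robot and the scene stay as the last step left them, time stands still between calls to the robot, and variables do not carry over. Pictures are saved under pics/ and viewed, about 8 in all and at most 12, crops included, and the job is handed in when it is done.

Besides the shell and the picture viewer there is one more tool, called after "Emit:" by a JSON object that holds its "fn" and its "kwargs". servo_tool: Moves the arm, as the interface text tells. Its arguments: {"type":"object","properties":{"steps":{"type":"array","items":{"type":"object","properties":{"jaw":{"type":"number"},"dx":{"type":"number"},"dy":{"type":"number"},"dz":{"type":"number"},"roll":{"type":"number"}}}},"grip_force":{"type":"number"}},"required":["steps"]}

```bash
mkdir -p pics
python3 - <<'E'
from plant import sense, cams
import cv2,numpy as np
s=sense();print({k:np.round(v,3) for k,v in s.items()})
for n in("scene","top"):
    p,d=cams.grab_frame(n);m=cams.camera_model(n);print(n,m)
    cv2.imwrite(f"pics/{n}0.png",p[:,:,::-1]);np.savez(f"pics/{n}0.npz",p=p,d=d)
E
```

```text
{'clock': np.float64(0.0), 'qpos': array([ 1.055,  0.343,  1.525,  0.   ,  1.275, -0.146]), 'joint_velocities': array([ 0.001, -0.001,  0.   , -0.003, -0.003, -0.001]), 'effort': array([ 0.0000e+00, -4.3369e+01, -2.4601e+01, -0.0000e+00,  8.0000e-03,
        0.0000e+00]), 'tool_pos': array([0.19 , 0.489, 0.231]), 'orientation': array([ 2.591e+00,  1.775e+00, -2.000e-03]), 'ft_force': array([0.814, 0.206, 0.94 ]), 'ft_torque': array([-0.015,  0.015,  0.013]), 'opening': np.float64(1.002)}
scene {'camera_matrix': array([[475.92857539,   0.        , 323.67362658],
       [  0.        , 475.92857539, 208.85369969],
       [  0.        ,   0.        ,   1.        ]]), 'dist': array([-0.01107502,  0.        ,  0.        ,  0.        ,  0.        ]), 'xyz': array([ 1.06056724, -0.68173838,  0.68566644]), 'orientation': array([-2.11852286, -0.66321875,  0.31757669])}
top {'camera_matrix': array([[367.51624713,   0.        , 319.03708275],
       [  0.        , 367.51624713, 195.43792866],
       [  0.        ,   0.        ,   1.        ]]), 'dist': array([-0.0784124,  0.       ,  0.       ,  0.       ,  0.       ]), 'xyz': array([0.48232965, 0.00392069, 0.84017637]), 'orientation': array([-2.18451096,  2.12689906, -0.16818603])}
```

View pics/top0.png

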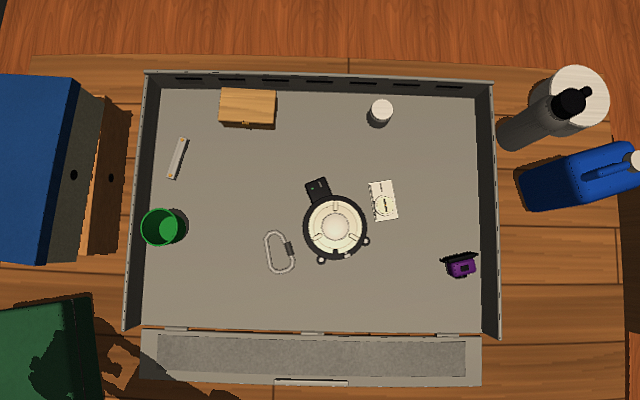

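View pics/scene0.png

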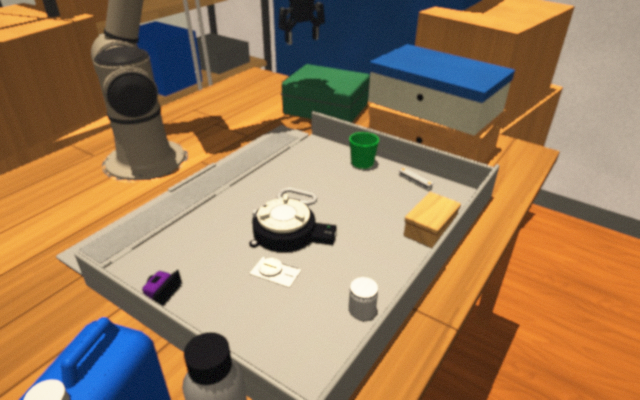

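The top view shows the lamp at about (335,226), the charger housing at (316,190), the carabiner at (279,252) and the compass at (383,200). Next I'll enlarge the lamp.

```bash
cat > h.py <<'E'
import cv2,numpy as np
from plant import cams,sense
from scipy.spatial.transform import Rotation as R
M={n:cams.camera_model(n) for n in("top","scene")}
def to_plane(uv,z,n="top"):
    m=M[n];q=cv2.undistortPoints(np.float64(uv).reshape(-1,1,2),m["camera_matrix"],m["dist"]).reshape(-1,2)
    r=np.c_[q,np.ones(len(q))]@R.from_rotvec(m["orientation"]).as_matrix().T
    return (m["xyz"]+r*((z-m["xyz"][2])/r[:,2])[:,None])
def project(P,n="top"):
    m=M[n];W=R.from_rotvec(m["orientation"]).inv()
    return cv2.projectPoints(np.float64(P).reshape(-1,1,3),W.as_rotvec(),W.apply(-m["xyz"]),m["camera_matrix"],m["dist"])[0].reshape(-1,2)
def crop(p,u,v,name,r=50,k=7):
    cv2.imwrite(name,cv2.resize(p[v-r:v+r,u-r:u+r,::-1],None,fx=k,fy=k,interpolation=cv2.INTER_CUBIC)) if k*2*r<=700 else None
def cloud(d,n="top"):
    v,u=np.nonzero(d>0);m=M[n]
    q=cv2.undistortPoints(np.c_[u,v].astype(float).reshape(-1,1,2),m["camera_matrix"],m["dist"]).reshape(-1,2)
    z=d[v,u];P=np.c_[q*z[:,None],z]@R.from_rotvec(m["orientation"]).as_matrix().T+m["xyz"]
    return u,v,P
E
python3 - <<'E'
from h import *
a=np.load("pics/top0.npz");p,d=a["p"],a["d"]
crop(p,335,220,"pics/crop0.png",45,7)
hsv=cv2.cvtColor(p,cv2.COLOR_RGB2HSV)
u,v,P=cloud(d);near=(abs(u-335)<50)&(abs(v-222)<50)
print("floor z",np.median(P[near&(P[:,2]<.025),2]))
# light lamp mask
m=cv2.inRange(p,(140,140,110),(255,255,255));m[:180]=0;m[270:]=0;m[:,:298]=0;m[:,366:]=0
c=max(cv2.findContours(m,0,2)[0],key=cv2.contourArea);e=cv2.fitEllipse(c);print(e,to_plane([e[0]],.012+.016+.037))
b=p.max(2)<60
hm=b&True;hm[:175]=0;hm[194:]=0;hm[:,:295]=0;hm[:,335:]=0
vv,uu=np.nonzero(hm);print("housing",uu.min(),uu.max(),vv.min(),vv.max(),to_plane([[uu.mean(),vv.mean()]],.034))
for z0 in np.arange(.04,.09,.004):
    k=near&(abs(P[:,2]-z0)<.002);print(round(z0,3),k.sum(),P[k].mean(0).round(3) if k.any() else"")
E
```

```text
floor z 0.013095548035281679
((336.53045654296875, 228.23939514160156), (50.68657684326172, 59.87549591064453), 133.2044219970703) [[ 0.52312007 -0.0454143   0.065     ]]
housing 305 331 177 193 [[ 0.61608429 -0.00377867  0.034     ]]
0.04 11 [ 0.61  -0.009  0.038]
0.044 0 
0.048 265 [ 0.525 -0.038  0.049]
0.052 770 [ 0.524 -0.039  0.051]
0.056 12 [ 0.515 -0.064  0.055]
0.06 13 [ 0.478 -0.061  0.06 ]
0.064 402 [ 0.526 -0.044  0.065]
0.068 1292 [ 0.528 -0.041  0.068]
0.072 351 [ 0.525 -0.041  0.071]
0.076 6 [ 0.516 -0.057  0.076]
0.08 111 [ 0.525 -0.04   0.08 ]
0.084 15 [ 0.526 -0.052  0.083]
0.088 0
```

View pics/crop0.png

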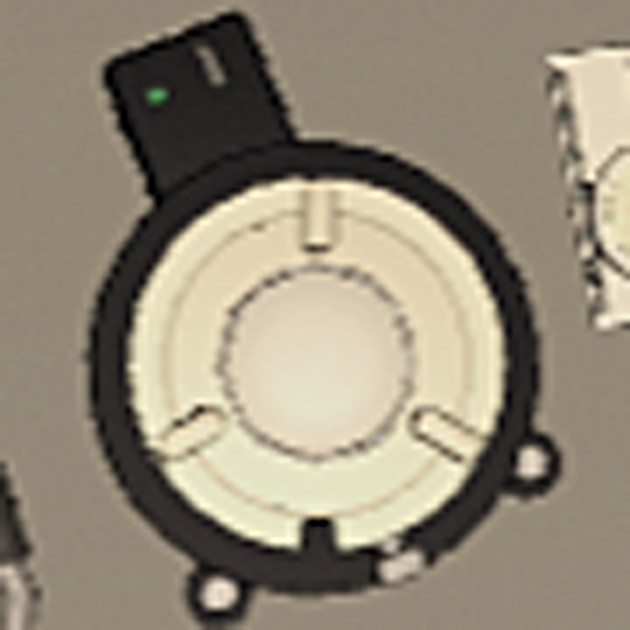

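The crop shows the notch at top-image (335.4,250.7) and the pin and post at about (347,255). The ribs are at (335,206), (317,237) and (354,237). The lamp therefore needs a counterclockwise turn of roughly 22°.

```bash
cat >> h.py <<'E'
def ribs(d,c,zr):
    u,v,P=cloud(d);r=np.hypot(P[:,0]-c[0],P[:,1]-c[1])
    k=(r>.030)&(r<.058)&(abs(P[:,2]-zr)<.004)
    a=np.arctan2(P[k,1]-c[1],P[k,0]-c[0]);
    # 3-fold mean
    t=np.angle(np.exp(3j*a).mean())/3
    return k.sum(),np.degrees(t),np.degrees(a)
E
python3 - <<'E'
from h import *
a=np.load("pics/top0.npz");p,d=a["p"],a["d"]
f=lambda x,y:(290+(x+.5)/7-.5,175+(y+.5)/7-.5)
lens=to_plane([f(316,362)],.07)[0]; rim=to_plane([f(317,366)],.065)[0]
print("lens",lens,"rim",rim)
u,v,P=cloud(d)
rr=np.hypot(P[:,0]-.525,P[:,1]+.042)<.06
k=rr&(abs(P[:,2]-.066)<.007); e=cv2.minEnclosingCircle(P[k,:2].astype(np.float32));print("depth lamp",e)
k=(np.hypot(P[:,0]-.525,P[:,1]+.042)<.078)&(abs(P[:,2]-.05)<.002);print("dock",cv2.minEnclosingCircle(P[k,:2].astype(np.float32)))
c=np.array(e[0])
n=to_plane([f(318,530)],.0615)[0];print("notch",n,np.hypot(*(n[:2]-c)),np.degrees(np.arctan2(*(c-n[:2])[::-1])))
po=to_plane([f(400,564)],.063)[0];print("post",po,np.hypot(*(po[:2]-c)),np.degrees(np.arctan2(*(c-po[:2])[::-1])))
h=to_plane([f(108,68),f(240,12)],.034)[:,:2].mean(0);print("housing end",h,np.hypot(*(h-c)),np.degrees(np.arctan2(*(h-c)[::-1])))
for q in[(317,220),(190,433),(450,433)]:
    x=to_plane([f(*q)],.08)[0][:2]-c;print(np.hypot(*x),np.degrees(np.arctan2(*x[::-1])))
print(ribs(d,c,.080)[:2])
pts=to_plane([[383,200],[279,252],[460,265],[162,228]],.02);print(pts)
s=sense();print(R.from_rotvec(s["orientation"]).as_matrix().round(3))
E
```

```text
lens [ 0.52684495 -0.04120796  0.07      ] rim [ 0.52593833 -0.04182655  0.065     ]
depth lamp ((0.5244624614715576, -0.043339651077985764), 0.05870894715189934)
dock ((0.5270092487335205, -0.04244839772582054), 0.06987777352333069)
notch [ 0.47694714 -0.04333173  0.0615    ] 0.047515326970229824 -0.00954912889272549
post [ 0.46744273 -0.06802576  0.063     ] 0.06213416177740213 23.4097058431797
housing end [0.63007559 0.00388916] 0.11569223746815754 24.09357179340068
0.04412487175770294 4.237610888732826
0.044178234690124975 116.96372565050943
0.04141313246808631 -115.91304654218798
(np.int64(128), np.float64(0.9093712812214224))
[[ 0.59185816 -0.15234373  0.02      ]
 [ 0.46967157  0.07777061  0.02      ]
 [ 0.44958666 -0.32745269  0.02      ]
 [ 0.51462308  0.34298917  0.02      ]]
[[ 0.361  0.932 -0.001]
 [ 0.932 -0.361 -0.001]
 [-0.001 -0.    -1.   ]]
```

Emit:
{"fn": "servo_tool", "kwargs": {"steps": [{"jaw": 1, "dx": -24, "dy": 35}, {"jaw": 1, "dx": -24, "dy": 35}, {"jaw": 1, "dx": -24, "dy": 35}, {"jaw": 1, "dx": -24, "dy": 35}, {"jaw": 1, "dx": -24, "dy": 35}, {"jaw": 1, "dx": -24, "dy": 35}, {"jaw": 1, "dx": -24, "dy": 35}, {"jaw": 1, "dx": -24, "dy": 35}], "grip_force": 20}}

```text
invalid input at $.steps[0]: expected keys jaw, dx, dy, dz, roll
```

Emit:
{"fn": "servo_tool", "kwargs": {"steps": [{"jaw": 1, "dx": -24, "dy": 35}, {"jaw": 1, "dx": -24, "dy": 35}, {"jaw": 1, "dx": -24, "dy": 35}, {"jaw": 1, "dx": -24, "dy": 35}, {"jaw": 1, "dx": -24, "dy": 35}, {"jaw": 1, "dx": -24, "dy": 35}, {"jaw": 1, "dx": -24, "dy": 34}, {"jaw": 1, "dx": -12, "dy": 32}]}}

```text
invalid input at $.steps[0]: expected keys jaw, dx, dy, dz, roll
```

Emit:
{"fn": "servo_tool", "kwargs": {"steps": [{"jaw": 1, "roll": -7.5}, {"jaw": 1, "roll": -7.5}, {"jaw": 1, "roll": -7.7}, {"jaw": 1}, {"jaw": 1}]}}

```text
invalid input at $.steps[0]: expected keys jaw, dx, dy, dz, roll
```

```bash
cat > t.py <<'E'
from h import *
c=np.array([.5265,-.0418])
def st(phi):
    s=sense();X=R.from_rotvec(s["orientation"]).as_matrix();p=np.array(s["tool_pos"])
    r=np.array([np.cos(phi),np.sin(phi)]);t=np.array([-r[1],r[0]])
    print("clk",s["clock"],"pos",p.round(4),"xang",np.degrees(np.arctan2(X[1,0],X[0,0])).round(1),"zax",X[:,2].round(3),"open",s["opening"].round(3),"F",s["ft_force"].round(1))
    o=p[:2]-c;print("radial %.1f tang %.1f mm"%(1e3*o@r,1e3*o@t))
    return s,X,p
E
python3 -c "
from t import *
s,X,p=st(np.radians(1.5))
tgt=np.r_[c+.045*np.array([1,.026])-.026*np.array([-.026,1]),.1]
print('tool delta mm',(X.T@(tgt-p)*1e3).round(1))"
```

```text
Traceback (most recent call last):
  File "t.py", line 6, in st
    print("clk",s["clock"],"pos",p.round(4),"xang",np.degrees(np.arctan2(X[1,0],X[0,0])).round(1),"zax",X[:,2].round(3),"open",s["opening"].round(3),"F",s["ft_force"].round(1))
                                                                                                                               ^^^^^^^^^^^^^^^^^^
AttributeError: 'float' object has no attribute 'round'
```

All five keys are needed in every row.

Emit:
{"fn": "servo_tool", "kwargs": {"steps": [{"jaw": 1, "dx": -24, "dy": 35, "dz": 0, "roll": 0}, {"jaw": 1, "dx": -24, "dy": 35, "dz": 0, "roll": 0}, {"jaw": 1, "dx": -24, "dy": 35, "dz": 0, "roll": 0}, {"jaw": 1, "dx": -24, "dy": 35, "dz": 0, "roll": 0}, {"jaw": 1, "dx": -24, "dy": 35, "dz": 0, "roll": 0}, {"jaw": 1, "dx": -24, "dy": 35, "dz": 0, "roll": 0}, {"jaw": 1, "dx": -24, "dy": 35, "dz": 0, "roll": 0}, {"jaw": 1, "dx": -24, "dy": 35, "dz": 0, "roll": 0}], "grip_force": 20}}

```text
clock: 1.1
tool_pos: [0.3819, 0.2081, 0.2311]
orientation: [-2.592, -1.775, 0.0]
ft_force: [-0.3, 1.3, -0.0]
opening: -0.004
```

Emit:
{"fn": "servo_tool", "kwargs": {"steps": [{"jaw": 1, "dx": -24, "dy": 35, "dz": 0, "roll": 0}, {"jaw": 1, "dx": -24, "dy": 35, "dz": 0, "roll": 0}, {"jaw": 1, "dx": -24, "dy": 35, "dz": 0, "roll": 0}, {"jaw": 1, "dx": -24, "dy": 35, "dz": 0, "roll": 0}, {"jaw": 1, "dx": -24, "dy": 35, "dz": 0, "roll": 0}, {"jaw": 1, "dx": -24, "dy": 35, "dz": 0, "roll": 0}, {"jaw": 1, "dx": -24, "dy": 34, "dz": 0, "roll": 0}, {"jaw": 1, "dx": -12, "dy": 32, "dz": 0, "roll": 0}]}}

```text
clock: 2.1
tool_pos: [0.5741, -0.0599, 0.2308]
orientation: [-2.593, -1.773, 0.001]
ft_force: [0.6, 0.7, 0.6]
opening: -0.001
```

Emit:
{"fn": "servo_tool", "kwargs": {"steps": [{"jaw": 1, "dx": 0, "dy": 0, "dz": 0, "roll": -7.5}, {"jaw": 1, "dx": 0, "dy": 0, "dz": 0, "roll": -7.5}, {"jaw": 1, "dx": 0, "dy": 0, "dz": 0, "roll": -7.7}, {"jaw": 1, "dx": 0, "dy": 0, "dz": 0, "roll": 0}, {"jaw": 1, "dx": 0, "dy": 0, "dz": 0, "roll": 0}]}}

```text
clock: 2.72
tool_pos: [0.5736, -0.0582, 0.2311]
orientation: [-2.194, -2.248, 0.0]
ft_force: [0.3, -0.2, -0.2]
opening: 0.001
```

```bash
sed -i 's/s\["opening"\].round(3)/s["opening"]/; s/s\["ft_force"\].round(1)/np.round(s["ft_force"],1)/' t.py
python3 -c "
from t import *
s,X,p=st(np.radians(1.5))
tgt=np.r_[c+.045*np.array([1,.026])-.026*np.array([-.026,1]),.1]
print('tool delta mm',(X.T@(tgt-p)*1e3).round(1))"
```

```text
clk 2.725 pos [ 0.5736 -0.0582  0.2311] xang 91.4 zax [-0.  0. -1.] open 0.0013591230399905454 F [ 0.3 -0.2 -0.2]
radial 46.7 tang -17.6 mm
tool delta mm [ -8.4  -1.6 131.1]
```

Emit:
{"fn": "servo_tool", "kwargs": {"steps": [{"jaw": 1, "dx": -10, "dy": -2, "dz": 20, "roll": 0}, {"jaw": 1, "dx": 0, "dy": 0, "dz": 40, "roll": 0}, {"jaw": 1, "dx": 0, "dy": 0, "dz": 40, "roll": 0}, {"jaw": 1, "dx": 0, "dy": 0, "dz": 30, "roll": 0}, {"jaw": 1, "dx": 0, "dy": 0, "dz": 15, "roll": 0}, {"jaw": 1, "dx": 0, "dy": 0, "dz": 8, "roll": 0}, {"jaw": 1, "dx": 0, "dy": 0, "dz": 5, "roll": 0}, {"jaw": 1, "dx": 0, "dy": 0, "dz": 0, "roll": 0}]}}

```text
clock: 3.72
tool_pos: [0.5723, -0.0684, 0.0738]
orientation: [2.192, 2.25, 0.001]
ft_force: [-0.7, 0.1, 0.6]
opening: 0.0
```

```bash
python3 -c "
from t import *
st(np.radians(1.5))
p,d=cams.grab_frame('scene');u,v=283,220
cv2.imwrite('pics/s1.png',cv2.resize(p[v-45:v+45,u-50:u+50,::-1],None,fx=7,fy=6.5,interpolation=cv2.INTER_CUBIC))"
```

```text
clk 3.725 pos [ 0.5723 -0.0684  0.0738] xang 91.5 zax [ 0.001 -0.    -1.   ] open 0.00038163791942352965 F [-0.7  0.1  0.6]
radial 45.1 tang -27.8 mm
```

View pics/s1.png

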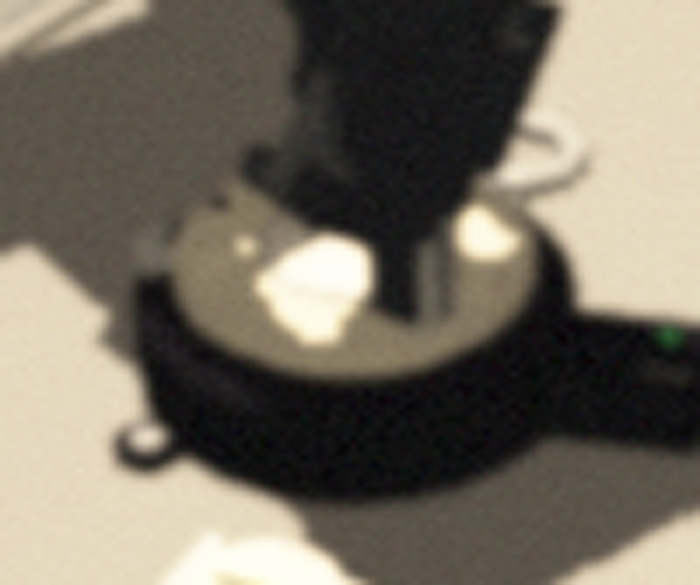

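The fingertips are beside rib_a, which shows at about (435,270) in the crop, and they touch nothing. Next I'll push along the arc, stopping a little short.

Emit:
{"fn": "servo_tool", "kwargs": {"steps": [{"jaw": 1, "dx": 3, "dy": 0, "dz": 1, "roll": 0}, {"jaw": 1, "dx": 3, "dy": 0, "dz": 0, "roll": 0}, {"jaw": 1, "dx": 3, "dy": 0, "dz": 0, "roll": 0}, {"jaw": 1, "dx": 2, "dy": 0.8, "dz": 0, "roll": -2.5}, {"jaw": 1, "dx": 2, "dy": 0.8, "dz": 0, "roll": -2.5}, {"jaw": 1, "dx": 2, "dy": 0.8, "dz": 0, "roll": -2.5}, {"jaw": 1, "dx": 2, "dy": 0.8, "dz": 0, "roll": -2.5}, {"jaw": 1, "dx": 0, "dy": 0, "dz": 0, "roll": 0}]}}

```text
clock: 4.78
tool_pos: [0.5742, -0.0508, 0.0724]
orientation: [1.988, 2.433, 0.0]
ft_force: [-0.6, 0.5, -0.5]
opening: 0.001
```

```bash
python3 -c "
from t import *
st(np.radians(11.5))
p,d=cams.grab_frame('top');crop(p,335,220,'pics/c2.png',45,7)"
```

```text
clk 4.775 pos [ 0.5742 -0.0508  0.0724] xang 101.5 zax [ 0.  0. -1.] open 0.0007119849752400074 F [-0.6  0.5 -0.5]
radial 45.0 tang -18.4 mm
```

View pics/c2.png

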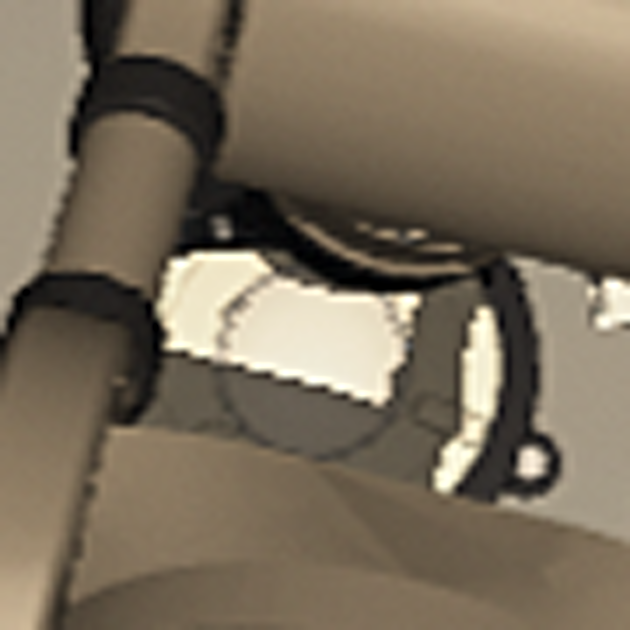

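The arm covers most of the lamp, but rib_c still shows at about (447,412) in the crop. It has turned CCW by about 7°. I'll measure it in the depth images against the start.

```bash
cat >> t.py <<'E'
def ribc(d,lo=-130,hi=-80,n="top"):
    u,v,P=cloud(d,n);o=P[:,:2]-c;r=np.hypot(*o.T);a=np.degrees(np.arctan2(o[:,1],o[:,0]))
    k=(r>.034)&(r<.053)&(abs(P[:,2]-.0805)<.0035)&(a>lo)&(a<hi)
    return k.sum(),np.median(a[k]) if k.any() else None
E
python3 -c "
from t import *
for n in('top','scene'):
    d0=np.load(f'pics/{n}0.npz')['d']; d=cams.grab_frame(n)[1]
    print(n,[ribc(d0,*b,n) for b in((-130,-80),(-20,30),(100,150))],[ribc(d,*b,n) for b in((-130,-80),(-20,30),(100,150))])"
```

```text
top [(np.int64(40), np.float64(-119.23859191464842)), (np.int64(36), np.float64(0.6542635558001091)), (np.int64(41), np.float64(121.62772051570303))] [(np.int64(36), np.float64(-113.1987445662419)), (np.int64(0), None), (np.int64(9), np.float64(124.0629813912653))]
scene [(np.int64(37), np.float64(-115.09830038499231)), (np.int64(36), np.float64(-0.7922849482013623)), (np.int64(23), np.float64(120.03379077128065))] [(np.int64(35), np.float64(-110.24509460912118)), (np.int64(4), np.float64(9.384167100612128)), (np.int64(1), np.float64(129.67790235080568))]
```

Emit:
{"fn": "servo_tool", "kwargs": {"steps": [{"jaw": 1, "dx": 2, "dy": 0.8, "dz": 0, "roll": -2.5}, {"jaw": 1, "dx": 2, "dy": 0.8, "dz": 0, "roll": -2.5}, {"jaw": 1, "dx": 2, "dy": 0.8, "dz": 0, "roll": -2.5}, {"jaw": 1, "dx": 2, "dy": 0.8, "dz": 0, "roll": -2.5}, {"jaw": 1, "dx": 2, "dy": 0.8, "dz": 0, "roll": -2.5}, {"jaw": 1, "dx": 1.2, "dy": 0.5, "dz": 0, "roll": -1.5}, {"jaw": 1, "dx": 0, "dy": 0, "dz": 0, "roll": 0}, {"jaw": 1, "dx": 0, "dy": 0, "dz": 0, "roll": 0}]}}

```text
clock: 5.92
tool_pos: [0.5751, -0.0391, 0.0723]
orientation: [-1.677, -2.656, -0.0]
ft_force: [0.5, 0.2, -0.7]
opening: 0.002
```

```bash
python3 -c "
from t import *
st(np.radians(25.5))
for n in('top','scene'):
    d=cams.grab_frame(n)[1]
    print(n,[ribc(d,*b,n) for b in((-120,-70),(-10,40),(110,160))])"
```

```text
clk 5.925 pos [ 0.5751 -0.0391  0.0723] xang 115.5 zax [ 0.  0. -1.] open 0.0022471878893247153 F [ 0.5  0.2 -0.7]
radial 45.1 tang -18.5 mm
top [(np.int64(37), np.float64(-97.92355621759025)), (np.int64(0), None), (np.int64(5), np.float64(137.46697741407237))]
scene [(np.int64(32), np.float64(-96.32036365929301)), (np.int64(6), np.float64(-7.468039046795525)), (np.int64(22), np.float64(141.53105115723395))]
```

Rib_c indicates the lamp is at about 22°, within 2° of the pin. I'll back off to measure it properly.

Emit:
{"fn": "servo_tool", "kwargs": {"steps": [{"jaw": 1, "dx": -5, "dy": 0, "dz": 0, "roll": 0}, {"jaw": 1, "dx": 0, "dy": 0, "dz": -20, "roll": 0}, {"jaw": 1, "dx": 0, "dy": 0, "dz": -30, "roll": 0}, {"jaw": 1, "dx": 50, "dy": 0, "dz": -20, "roll": 0}, {"jaw": 1, "dx": 50, "dy": 0, "dz": 0, "roll": 0}, {"jaw": 1, "dx": 50, "dy": 0, "dz": 0, "roll": 0}, {"jaw": 1, "dx": 50, "dy": 0, "dz": 0, "roll": 0}, {"jaw": 1, "dx": 50, "dy": 0, "dz": 0, "roll": 0}]}}

```text
clock: 7.02
tool_pos: [0.4691, 0.1832, 0.1425]
orientation: [1.677, 2.656, 0.001]
ft_force: [0.5, 0.3, -0.1]
opening: -0.002
```

```bash
python3 -c "
from t import *
st(np.radians(25.5))
for n in('top','scene'):
    p,d=cams.grab_frame(n)
    print(n,[ribc(d,*b,n) for b in((-120,-70),(-10,50),(110,170))])
    if n=='top': crop(p,335,220,'pics/c3.png',45,7)"
```

```text
clk 7.025 pos [0.4691 0.1832 0.1425] xang 115.5 zax [ 0.001  0.    -1.   ] open -0.0022941705742103896 F [ 0.5  0.3 -0.1]
radial 45.1 tang 227.8 mm
top [(np.int64(37), np.float64(-98.07542807648501)), (np.int64(39), np.float64(23.042832760605847)), (np.int64(40), np.float64(141.064298160014))]
scene [(np.int64(32), np.float64(-95.48988716429892)), (np.int64(36), np.float64(21.270654845272926)), (np.int64(27), np.float64(141.2681840529061))]
```

View pics/c3.png

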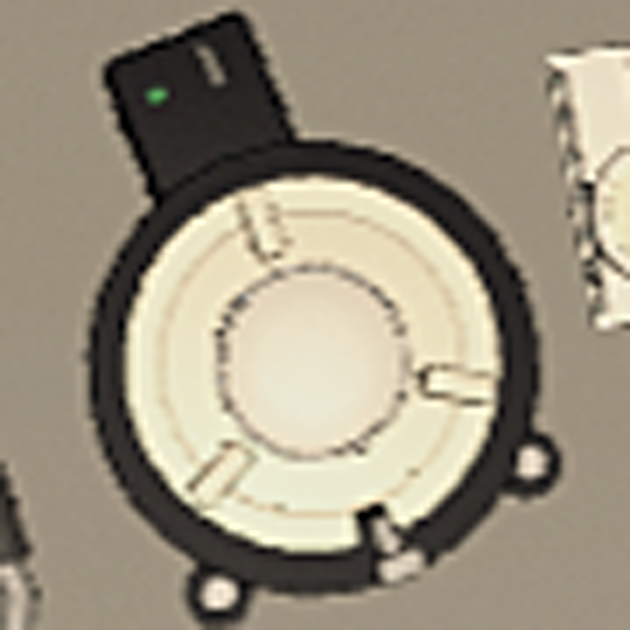

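The pin (white, from (378,527) to (400,565)) shows inside the notch but near its right edge. The depth reading puts the lamp at 22.0° against 23.9° for the dock, so I'll give it one more small push of about 2°.

Emit:
{"fn": "servo_tool", "kwargs": {"steps": [{"jaw": 1, "dx": -50, "dy": 0, "dz": 0, "roll": 0}, {"jaw": 1, "dx": -50, "dy": 0, "dz": 0, "roll": 0}, {"jaw": 1, "dx": -50, "dy": 0, "dz": 0, "roll": 0}, {"jaw": 1, "dx": -50, "dy": 0, "dz": 0, "roll": 0}, {"jaw": 1, "dx": -50, "dy": 0, "dz": 20, "roll": 0}, {"jaw": 1, "dx": 1.8, "dy": 0.9, "dz": 10, "roll": -2.2}, {"jaw": 1, "dx": 0, "dy": 0, "dz": 25, "roll": 0}, {"jaw": 1, "dx": 0, "dy": 0, "dz": 15, "roll": 0}]}}

```text
clock: 8.12
tool_pos: [0.5765, -0.0414, 0.0711]
orientation: [-1.623, -2.688, 0.001]
ft_force: [0.3, 0.2, 0.1]
opening: 0.004
```

Emit:
{"fn": "servo_tool", "kwargs": {"steps": [{"jaw": 1, "dx": 0, "dy": 0, "dz": 0, "roll": 0}, {"jaw": 1, "dx": 2, "dy": 0, "dz": 0, "roll": 0}, {"jaw": 1, "dx": 2, "dy": 0, "dz": 0, "roll": 0}, {"jaw": 1, "dx": 1, "dy": 0, "dz": 0, "roll": 0}, {"jaw": 1, "dx": 0, "dy": 0, "dz": 0, "roll": 0}, {"jaw": 1, "dx": 0, "dy": 0, "dz": 0, "roll": 0}]}}

```text
clock: 8.88
tool_pos: [0.5754, -0.0372, 0.0727]
orientation: [1.624, 2.688, 0.001]
ft_force: [2.4, -0.2, 1.5]
opening: -0.0
```

```bash
python3 -c "
from t import *
st(np.radians(27.7))
for n in('top','scene'):
    d=cams.grab_frame(n)[1]
    print(n,[ribc(d,*b,n) for b in((-120,-70),(-10,50),(110,170))])"
```

```text
clk 8.875 pos [ 0.5754 -0.0372  0.0727] xang 117.7 zax [ 0.001 -0.    -1.   ] open -7.577076804466492e-05 F [ 2.4 -0.2  1.5]
radial 45.5 tang -18.6 mm
top [(np.int64(34), np.float64(-96.96938979074434)), (np.int64(0), None), (np.int64(6), np.float64(140.91852597412827))]
scene [(np.int64(31), np.float64(-94.99020534965015)), (np.int64(6), np.float64(-6.786949909901875)), (np.int64(24), np.float64(140.72498530116502))]
```

Emit:
{"fn": "servo_tool", "kwargs": {"steps": [{"jaw": 1, "dx": 0.8, "dy": 0.3, "dz": 0, "roll": -1}, {"jaw": 1, "dx": 0, "dy": 0, "dz": 0, "roll": 0}, {"jaw": 1, "dx": -5, "dy": 0, "dz": 0, "roll": 0}, {"jaw": 1, "dx": 0, "dy": 0, "dz": -20, "roll": 0}, {"jaw": 1, "dx": 0, "dy": 0, "dz": -30, "roll": 0}, {"jaw": 1, "dx": 50, "dy": 0, "dz": -20, "roll": 0}, {"jaw": 1, "dx": 50, "dy": 0, "dz": 0, "roll": 0}, {"jaw": 1, "dx": 50, "dy": 0, "dz": 0, "roll": 0}]}}

```text
clock: 9.98
tool_pos: [0.5041, 0.0918, 0.1422]
orientation: [-1.602, -2.702, 0.001]
ft_force: [0.3, 0.0, -0.8]
opening: -0.003
```

Emit:
{"fn": "servo_tool", "kwargs": {"steps": [{"jaw": 1, "dx": 50, "dy": 0, "dz": 0, "roll": 0}, {"jaw": 1, "dx": 50, "dy": 0, "dz": 0, "roll": 0}, {"jaw": 1, "dx": 0, "dy": 0, "dz": 0, "roll": 0}]}}

```text
clock: 10.35
tool_pos: [0.4551, 0.1806, 0.142]
orientation: [-1.594, -2.705, 0.002]
ft_force: [1.1, -0.7, 0.2]
opening: 0.0
```

```bash
python3 -c "
from t import *
s,X,q=st(np.radians(25.5))
for n in('top','scene'):
    p,d=cams.grab_frame(n)
    print(n,[ribc(d,*b,n) for b in((-120,-70),(-10,50),(110,170))])
    if n=='top': crop(p,335,220,'pics/c4.png',45,7)
print('to lens, tool mm',(X.T@(np.r_[c,.078]-q)*1e3).round(1))"
```

```text
clk 10.35 pos [0.4551 0.1806 0.142 ] xang 119.0 zax [-0.002 -0.    -1.   ] open 3.816710970174987e-05 F [ 1.1 -0.7  0.2]
radial 31.3 tang 231.5 mm
top [(np.int64(35), np.float64(-96.47947122025784)), (np.int64(37), np.float64(25.09980446963191)), (np.int64(38), np.float64(143.14377902315437))]
scene [(np.int64(30), np.float64(-95.20082021442732)), (np.int64(34), np.float64(23.622165341521082)), (np.int64(24), np.float64(143.23852821762753))]
to lens, tool mm [-229.3  -45.1   63.8]
```

View pics/c4.png

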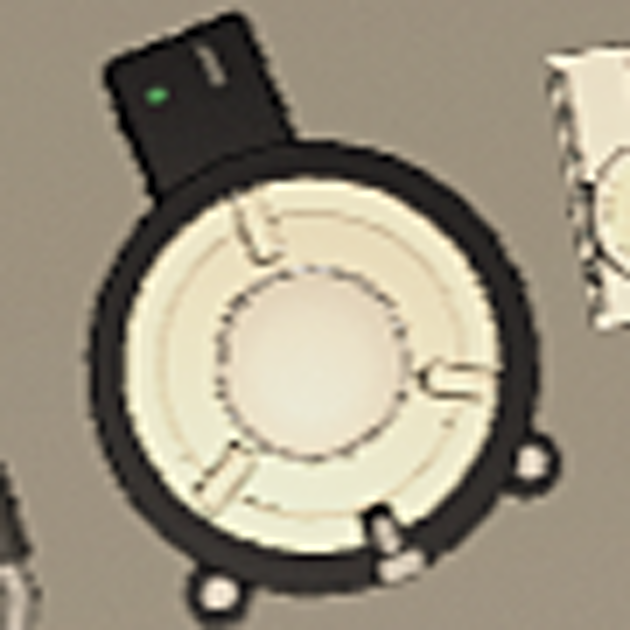

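The pin now sits between both notch edges at about (382,535), and the mean rib angle is 23.9° against the dock's 23.9°. I'll press the lens centre.

Emit:
{"fn": "servo_tool", "kwargs": {"steps": [{"jaw": 1, "dx": -48, "dy": -9, "dz": 0, "roll": 0}, {"jaw": 1, "dx": -48, "dy": -9, "dz": 0, "roll": 0}, {"jaw": 1, "dx": -48, "dy": -9, "dz": 0, "roll": 0}, {"jaw": 1, "dx": -48, "dy": -9, "dz": 0, "roll": 0}, {"jaw": 1, "dx": -37, "dy": -9, "dz": 0, "roll": 0}, {"jaw": 1, "dx": 0, "dy": 0, "dz": 30, "roll": 0}, {"jaw": 1, "dx": 0, "dy": 0, "dz": 25, "roll": 0}, {"jaw": 1, "dx": 0, "dy": 0, "dz": 9, "roll": 0}]}}

```text
clock: 11.45
tool_pos: [0.5269, -0.0454, 0.0767]
orientation: [-1.603, -2.699, 0.002]
ft_force: [-1.0, -0.2, -0.1]
opening: 0.001
```

Emit:
{"fn": "servo_tool", "kwargs": {"steps": [{"jaw": 1, "dx": 0, "dy": 0, "dz": 2, "roll": 0}, {"jaw": 1, "dx": 0, "dy": 0, "dz": 2, "roll": 0}, {"jaw": 1, "dx": 0, "dy": 0, "dz": 2, "roll": 0}, {"jaw": 1, "dx": 0, "dy": 0, "dz": 2, "roll": 0}, {"jaw": 1, "dx": 0, "dy": 0, "dz": 2, "roll": 0}, {"jaw": 1, "dx": 0, "dy": 0, "dz": 0, "roll": 0}]}}

```text
clock: 12.2
tool_pos: [0.5278, -0.0438, 0.0683]
orientation: [1.601, 2.703, 0.0]
ft_force: [0.4, -0.2, -0.2]
opening: 0.001
```

Emit:
{"fn": "servo_tool", "kwargs": {"steps": [{"jaw": 1, "dx": 0, "dy": 0, "dz": 2, "roll": 0}, {"jaw": 1, "dx": 0, "dy": 0, "dz": 2, "roll": 0}, {"jaw": 1, "dx": 0, "dy": 0, "dz": 0, "roll": 0}]}}

```text
clock: 12.58
tool_pos: [0.5277, -0.0439, 0.0641]
orientation: [-1.601, -2.703, -0.0]
ft_force: [0.4, -0.6, -0.0]
opening: -0.001
```

Emit:
{"fn": "servo_tool", "kwargs": {"steps": [{"jaw": 1, "dx": 0, "dy": 0, "dz": 1.5, "roll": 0}, {"jaw": 1, "dx": 0, "dy": 0, "dz": 1.5, "roll": 0}, {"jaw": 1, "dx": 0, "dy": 0, "dz": 0, "roll": 0}]}}

```text
clock: 12.95
tool_pos: [0.5277, -0.0439, 0.0617]
orientation: [1.601, 2.703, 0.0]
ft_force: [-1.0, 0.3, 5.0]
opening: 0.001
```

Emit:
{"fn": "servo_tool", "kwargs": {"steps": [{"jaw": 1, "dx": 0, "dy": 0, "dz": 1, "roll": 0}, {"jaw": 1, "dx": 0, "dy": 0, "dz": 1, "roll": 0}, {"jaw": 1, "dx": 0, "dy": 0, "dz": 0, "roll": 0}]}}

```text
clock: 13.32
tool_pos: [0.5278, -0.0439, 0.0616]
orientation: [1.6, 2.702, 0.0]
ft_force: [-7.7, 1.1, 21.4]
opening: -0.0
```

```bash
python3 -c "
from t import *
st(.4)
p,d=cams.grab_frame('scene');u,v=283,220
cv2.imwrite('pics/s5.png',cv2.resize(p[v-45:v+45,u-50:u+50,::-1],None,fx=7,fy=6.5,interpolation=cv2.INTER_CUBIC))"
```

```text
clk 13.325 pos [ 0.5278 -0.0439  0.0616] xang 118.7 zax [ 0.001 -0.    -1.   ] open -0.00022734984697725603 F [-7.7  1.1 21.4]
radial 0.4 tang -2.5 mm
```

View pics/s5.png

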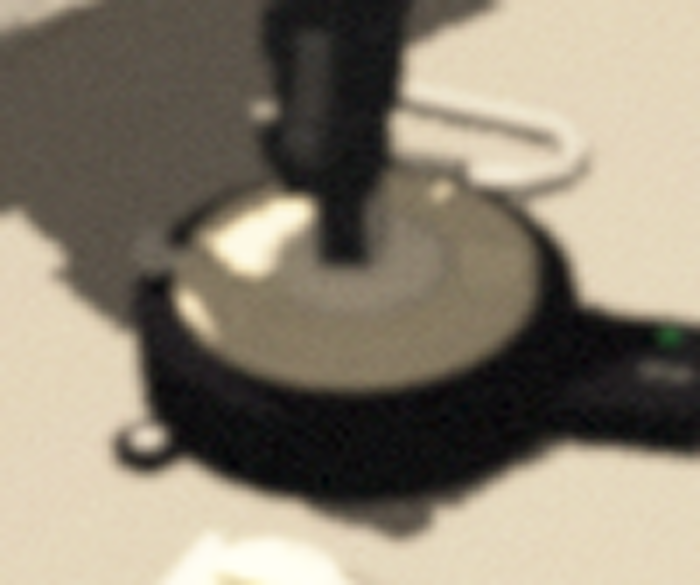

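The stop is hard: 21 N at z = 0.0616, where 0.062 is expected with the lamp home. The lamp looks low and level. I'll retreat and check.

Emit:
{"fn": "servo_tool", "kwargs": {"steps": [{"jaw": 1, "dx": 0, "dy": 0, "dz": -4, "roll": 0}, {"jaw": 1, "dx": 0, "dy": 0, "dz": -20, "roll": 0}, {"jaw": 1, "dx": 0, "dy": 0, "dz": -40, "roll": 0}, {"jaw": 1, "dx": 50, "dy": 0, "dz": -20, "roll": 0}, {"jaw": 1, "dx": 50, "dy": 0, "dz": 0, "roll": 0}, {"jaw": 1, "dx": 50, "dy": 0, "dz": 0, "roll": 0}, {"jaw": 1, "dx": 50, "dy": 0, "dz": 0, "roll": 0}, {"jaw": 1, "dx": 0, "dy": 0, "dz": 0, "roll": 0}]}}

```text
clock: 14.38
tool_pos: [0.4299, 0.1337, 0.1431]
orientation: [-1.595, -2.705, 0.0]
ft_force: [1.3, -0.2, -0.4]
opening: 0.001
```

```bash
python3 -c "
from t import *
st(.4)
p,d=cams.grab_frame('top');crop(p,335,220,'pics/c6.png',45,7)
for dd,nm in((np.load('pics/top0.npz')['d'],'start'),(d,'now')):
    u,v,P=cloud(dd);r=np.hypot(*(P[:,:2]-c).T)
    k=(r<.022);f=(r>.085)&(r<.11)&(P[:,2]<.02)
    k2=(r>.030)&(r<.045); z=P[k2]; m=abs(z[:,2]-np.median(z[:,2]))<.003; z=z[m]
    a=np.linalg.lstsq(np.c_[z[:,:2]-c,np.ones(len(z))],z[:,2],rcond=None)[0]
    print(nm,'floor',np.median(P[f,2]),'lens',np.median(P[k,2]),'face',a[2],'tilt deg',np.degrees(a[:2]).round(2))
"
```

```text
clk 14.375 pos [0.4299 0.1337 0.1431] xang 119.0 zax [-0.001  0.    -1.   ] open 0.000618304081347472 F [ 1.3 -0.2 -0.4]
radial -20.7 tang 199.3 mm
start floor 0.012983822412530155 lens 0.07048406371120874 face 0.0679043391354135 tilt deg [-0.02 -0.01]
now floor 0.013029292010120486 lens 0.06252790197508917 face 0.059948819040318686 tilt deg [0.11 0.12]
```

View pics/c6.png

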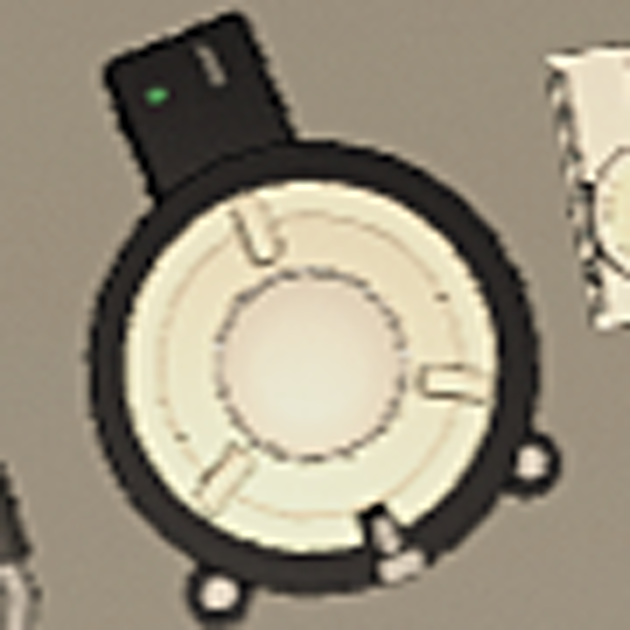

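The lens dropped 8.0 mm, the tilt is under 0.2°, and the pin (382,535) sits in the notch. The arm is clear, so I'll hand in.

```bash
python3 -c "
from plant import workorder
print(workorder.finish_job())"
```

```text
the job is handed in; nothing more can be done
None
```

The lamp is home on the dock and I handed the job in at about 14.4 s of the 58 s. I turned it counterclockwise by about 23° with the closed fingertips against the side of rib_a. It took three pushes, checking the camera images after each. I then pressed on the lens down to a hard stop (21 N at TCP z = 0.0616 m) and backed the arm away.

- **Height:** the lens dropped 8.0 mm (0.0705 to 0.0625 m), which matches fully home.
- **Level:** the tilt measured 0.1–0.2°.
- **Notch:** the pin shows inside the notch. Before pressing, the mean rib angle was 23.9° against 23.9° for the dock.
- **Disagreement:** the single rib readings ranged from about 23° to 25°, and the lateral centring was only judged from the image, where the lamp looked within about 1 mm.
- **Other items:** the arm stayed at lamp height or above throughout, so it should not have touched them. I did not measure their positions again at the end.

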